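# Tuck the flashing under the lapped shingles of a nest-box roof

## Task

Push the red spring stop pin on the little roof panel right down to its stop, where it stays, then take the aluminium flashing by its upstand and slide its flat edge about 20 mm in under the loose lower edge of the shingles, square and in the middle, without lifting the shingles. Press the flashing flat on the board and finish while still gripping its upstand and pushing it down firmly (about 10 N), without letting go. Leave the black sanding block and the roll of masking tape where they are.

Things in the scene. Friction and masses are not known exactly. Their poses are not given: they have to be found in the camera images.
- roof: Roof panel of a nest box, screwed down flat on the bench: plywood board 180 x 170 x 12 mm with one course of brown wooden shingles over its far part. Origin on the bench (z = 0) straight below the middle of the shingles' loose lower edge; x points level, in under the shingles (away from the robot), y along that edge, z up. The board runs from x = -75 to +105 mm, y = -85 to +85 mm, its upper face at z = 12 mm. It is fixed and differs in place and yaw from start to start.
- lap_mouth (a point): The point on the board's upper face (12 mm above the bench) straight below the middle of the shingles' loose lower edge, the mouth of the lap; axes as the roof's. The shingles are 7 mm thick, 170 mm wide along y, and their underside is 9 mm above the board, so the mouth is a slot 9 mm high; it is 60 mm deep (x = 0 to 60 mm), ending at a batten. The top of the shingles is 28 mm above the bench, of the ridge strip behind them (x = 84 to 106 mm) 34 mm.
- shingle (a joint): Lift angle of the loose part of the shingles about where it is nailed, 64 mm behind its lower edge: 0 = lying down as it should, grows as it is lifted (0.07 = lower edge 4.5 mm up). A spring of about 2.5 N at the edge holds it down.
- stop_pin (a joint): How far the stop pin is pressed down, m: 0 = up (12 mm above the board; it may start up to 3 mm down), 0.0125 = on its stop, 0.5 mm below the board's face. It takes 3 to 5 N and stays where it is pushed.
- pin_head (a point): Centre of the top of the stop pin's round red head, 16 mm diameter, 32 mm in front (roof -x) of the shingles' lower edge, in the middle of the board. The pin moves straight down and lies under the flashing once that is in place.
- flashing: Aluminium flashing, a stiff loose L-section 100 mm long (its y), 0.1 to 0.17 kg, lying at first on its flat leg on the bench: flat leg 70 mm wide (x = -35 to +35 mm) and 4 mm thick, upstand 8 mm thick and 40 mm high along its edge at x = -35 to -27 mm. Origin at the centre of its underside, z up. The edge at x = +35 mm is the one to tuck.
- upstand (a point): Where to grip the flashing: in the middle of its upstand's length and thickness, 28 mm above the flashing's underside (12 mm below the upstand's top), 31 mm from the origin along its -x. Axes as the flashing's; grip across the 8 mm thickness (its x).
- tuck_edge (a point): Middle of the flashing's edge that goes under the shingles, on its underside (z = 0 of the flashing), 66 mm from the point upstand along its +x.
- sanding: Black rubber sanding block, 42 x 70 x 30 mm, loose bystander; origin at the centre of its underside.
- tape_roll: Roll of masking tape, 100 mm across and 25 mm high, loose bystander; origin at the centre of its underside.
Things that resemble listed ones, but are neither listed nor needed, are in the scene too. Leave any purple look-alike of the flashing alone.

How it is judged:
On the way, in this order (a step that is already met when the one before it is completed fails the run):
1. the stop pin is pressed down to its stop (value of joint stop_pin above 0.0105 m), for 0.2 s.
2. the flashing's edge is at least 10 mm in under the shingles (x of tuck_edge in the frame of lap_mouth above 0.01 m and z of tuck_edge in the frame of lap_mouth between -0.002 and 0.006 m and y of tuck_edge in the frame of lap_mouth between -0.03 and 0.03 m), for 0.1 s.
At the end, for the whole second after the job is handed in: Edge 14 to 45 mm under the shingles, within 20 mm of the middle, 0.12 rad of square, 0.05 rad of level, underside within 3 mm of the board; gripped (over 3 N) and pressed on the roof (over 4 N); shingles under 0.07 rad up, pin over 10.5 mm down, flashing at rest (x of tuck_edge in the frame of lap_mouth between 0.014 and 0.045 m and y of tuck_edge in the frame of lap_mouth between -0.02 and 0.02 m and z of tuck_edge in the frame of lap_mouth below 0.003 m and z of upstand in the frame of lap_mouth below 0.032 m and angle between the x axis of upstand and the x axis of lap_mouth, either way round below 0.12 rad and angle between upstand's own z axis and vertical below 0.05 rad and contact force between flashing and roof above 4 N and contact force between the fingers and flashing above 3 N and value of joint shingle below 0.07 rad and value of joint stop_pin above 0.0105 m and linear speed of flashing below 0.02 m/s); the arm keeps its last pose, push and grip.
It fails at once if the shingles are lifted more than 0.07 rad (4.5 mm at the edge) (value of joint shingle above 0.07 rad).
It fails at once if the black sanding block is moved more than 30 mm (distance of sanding from where it was at the start of the episode above 0.03 m).
It fails at once if the masking tape roll is moved more than 30 mm (distance of tape_roll from where it was at the start of the episode above 0.03 m).
It also fails if it takes over 51 s, if anything falls off the work surface, if the arm or the gripper's body presses on something with over 40 N, if the wrist force passes 120 N, or if a joint passes its speed limit or range.

## Robot

A 7-joint arm with a two-finger parallel gripper is mounted at the origin on a cart in front of the work surface, level with it; the furniture and walls round the work are solid. World frame = base frame: x ahead of the robot, y to its left, z up, the work surface at z = 0. Lengths are in m, angles in rad, forces in N, time in s.
With the tool pointing down it reaches from about 0.425 to 0.925 m from the base axis. Payload 6.8 kg.
Tool frame: the origin (TCP) lies at the very end of the fingers, on their centre line; the grasp point (between the pads) lies 19 mm behind it; z points along the fingers, x is the direction in which the jaws open and shut, and the axes are right-handed (so a half turn about z gives the same grasp; the last joint's range is limited). The gripper opens to 85 mm and grips with 20 to 120 N. Pads are 22 mm wide; open, the fingers measure 114 mm over their backs; the gripper's body (76 mm by 85 mm) begins 54 mm behind the grasp point. The pads swing forward as they close: fully open they stand 13 mm farther back than shut.
Start: joints at [1.074, 0.477, 0.022, 1.555, -0.011, 1.109, -0.083], TCP at [0.256, -0.625, 0.231] pointing down, gripper open.
Joint ranges: [-2.96, 2.96], [-0.34, 2.1], [-1.41, 1.46], [0.24, 2.44], [-1.37, 4.51], [0.17, 1.92], [-2.96, 2.96]. Speed limits (rad/s): [2.39, 2.39, 3.14, 3.14, 3.14, 3.14, 3.14].

## Interface

Orientations are given as a unit quaternion [w, x, y, z].
In Python, from station import bot gives the robot as it stands.
- The arm moves only by the shell command python3 -m creep 'ROWS' [FORCE]. ROWS is JSON, a list that holds one entry, the list of rows, each a list of 7 numbers: the shift along the tool's x, y, z in cm, then the turn, a rotation vector about the tool's x, y, z in rad, then the opening, from 0 (shut) to 1 (fully open). In form: [[[dx, dy, dz, wx, wy, wz, claw], ...]]. A call has 1 to 10 rows; each row is the pose to reach, as a shift and turn from the pose commanded when the call began, along the tool's axes at that moment; what a row does not reach only later rows make up. A row lasts 1/8 s, in which the tool goes at most 62.5 mm and 10.7 degrees, less where a joint would pass 70% of its speed; a pose out of reach is approached as far as the arm can. A call with a gripper value outside its range is refused whole. The fingers move at their own pace and stop on an object; FORCE is the grip in N (left out, the last holds). Time passes only in rows, so rows that repeat a pose let the fingers close. It gives the time, the measured TCP pose, the force and the opening at its end, in the units of the state.
- bot.get_obs(): the state, without advancing time (a new reading comes with each control period).
- bot.read_camera(name): name is "scene" or "top"; returns (picture, depth): 400x640x3 uint8, blue, green, red; 400x640 float32, m along the optical axis (not along the pixel's ray), 0 where there is no reading.
- bot.calibration(name): a dict with "mtx" (3x3 intrinsics, pixels), "dist_coeffs" ([k1, k2, p1, p2, k3] as OpenCV has them; the pictures are not rectified), "rvec" (rotation vector, rad) and "tvec" (3), from world to camera coordinates, as OpenCV has them. Camera axes: x right, y down, z forward; pixel columns grow to the right and rows downward; lengths in m; the calibration is good to about 2 mm. A picture is of the moment at which its call begins. calibration takes no time and is no camera call.
- bot.hand_in(): hands the job in, once; it reports no verdict.
Trained networks look in the newest picture that a camera, given by its name, has taken for a name from the list of things; names that differ only in an ending like _2 or _b are one class to them, and where a whole thing is asked for, a point or a joint stands for the part that bears it (a point fixed in the world has none). Each returns a list of dicts, best first, with "p" (0 to 1); they miss things now and then, are a little off and sometimes report something else, mostly with a low value. They report only what shows in the picture. A call takes as long as a camera call. They do not tell look-alikes from the thing itself.
- bot.find_in(camera, label): "xy" ([column, row] in pixels, amid what is visible of it).
- bot.silhouettes(camera, label): "mask" (400x640 bool, what is visible of it) and "xy" ([column, row] in pixels, amid what is visible of it).
The state is a dict: "t": time; "q": joint angles; "joint_vel": joint speeds; "joint_torque": joint torques, N m; "eef_pos": TCP position; "tool_rot": TCP orientation; "contact_force": force on the tool from outside, world axes, zero at the start; "torque": the same for the moment, N m; "gripper_width": opening from 0.0 (shut) to 1.0 (fully open).
Only numpy, scipy, OpenCV 4.12 (cv2) and the standard library are available. Lean on these libraries where they do the work, as an engineer would, in place of code of your own. Each camera call takes 0.05 s, during which the arm holds its last target.

## Working session

There is one attempt and no reset: what is moved stays moved. The work goes in short steps, Python scripts to look and compute and a shell command to move; the robot and the scene stay as the last step left them, time stands still between calls to the robot, and variables do not carry over. Pictures are saved under pics/ and viewed, and the job is handed in when it is done.

```bash
ls; mkdir -p pics
cat > h.py <<'E'
import numpy as np, cv2
from station import bot
def cal(n):
    c=bot.calibration(n); K=np.array(c["mtx"],float).reshape(3,3); d=np.array(c["dist_coeffs"],float)
    r=np.array(c["rvec"],float).reshape(3,1); t=np.array(c["tvec"],float).reshape(3)
    return K,d,cv2.Rodrigues(r)[0],t
def deproj(n,uv,z):   # depth along axis
    K,d,R,t=cal(n); uv=np.array(uv,float).reshape(-1,1,2)
    p=cv2.undistortPoints(uv,K,d).reshape(-1,2); z=np.array(z,float).reshape(-1,1)
    P=np.hstack([p*z,z]); return (P-t)@R
def ray_z(n,uv,h):    # intersect plane z=h
    K,d,R,t=cal(n); uv=np.array(uv,float).reshape(-1,1,2)
    p=cv2.undistortPoints(uv,K,d).reshape(-1,2); D=np.hstack([p,np.ones((len(p),1))])@R; C=-R.T@t
    s=(h-C[2])/D[:,2]; return C+D*s[:,None]
def proj(n,P):
    K,d,R,t=cal(n); return cv2.projectPoints(np.array(P,float).reshape(-1,1,3),cv2.Rodrigues(R)[0],t,K,d)[0].reshape(-1,2)
E
python3 - <<'E'
from h import *
for n in("scene","top"):
    im,d=bot.read_camera(n); cv2.imwrite(f"pics/{n}0.png",im); np.savez(f"{n}0.npz",im=im,d=d)
    K,D,R,t=cal(n); print(n,-R.T@t,R[2],K[0,0])
    for l in("roof","pin_head","flashing","upstand","sanding","tape_roll","tuck_edge"):
        try:
            print(l,[(np.round(o["xy"]),round(o["p"],2)) for o in bot.find_in(n,l)])
        except Exception as e: print(l,e)
print(bot.get_obs())
E
```

```text
pics
scene [ 0.08374664 -0.0972801   0.79866514] [ 0.53219044 -0.09671571 -0.84108228] 369.4187479940487
roof [(array([398., 184.]), 0.76)]
pin_head []
flashing [(array([414., 255.]), 0.95), (array([336., 259.]), 0.58)]
upstand [(array([336., 254.]), 0.71), (array([413., 252.]), 0.58)]
sanding [(array([325., 162.]), 0.71)]
tape_roll [(array([198., 256.]), 0.91), (array([400., 187.]), 0.64)]
tuck_edge [(array([414., 257.]), 0.66), (array([335., 256.]), 0.58)]
top [ 0.41547497 -0.19722418  1.13630235] [ 0.14844189  0.00941259 -0.98887634] 469.1337785955637
roof [(array([412., 193.]), 0.64)]
pin_head []
flashing [(array([329., 258.]), 0.96), (array([398., 271.]), 0.72)]
upstand [(array([326., 260.]), 0.97), (array([396., 272.]), 0.72)]
sanding [(array([339., 145.]), 0.76), (array([194., 234.]), 0.59)]
tape_roll [(array([192., 239.]), 0.62)]
tuck_edge [(array([401., 270.]), 0.89), (array([324., 256.]), 0.81)]
{'t': 0.8, 'q': array([ 1.0739234 ,  0.47698001,  0.02242174,  1.55541088, -0.01150184,
        1.10931205, -0.08311198]), 'joint_vel': array([-0.00012426, -0.00050261, -0.00155462,  0.0021076 , -0.00044949,
       -0.00196852, -0.00076265]), 'joint_torque': array([ 5.68172491e-04, -5.96251631e+01,  1.60692729e+00, -2.81529289e+01,
        1.25819902e-02,  1.58594896e-03,  1.56625526e-05]), 'eef_pos': array([ 0.2558576 , -0.62463851,  0.23131714]), 'tool_rot': array([ 2.06536486e-06,  8.30362527e-01, -5.57223541e-01,  9.48093360e-06]), 'contact_force': array([ 0.72864438, -0.34806237,  0.90062245]), 'torque': array([-0.02108145, -0.01297159, -0.0448778 ]), 'gripper_width': 1.0022821341381343}
```

View pics/scene0.png

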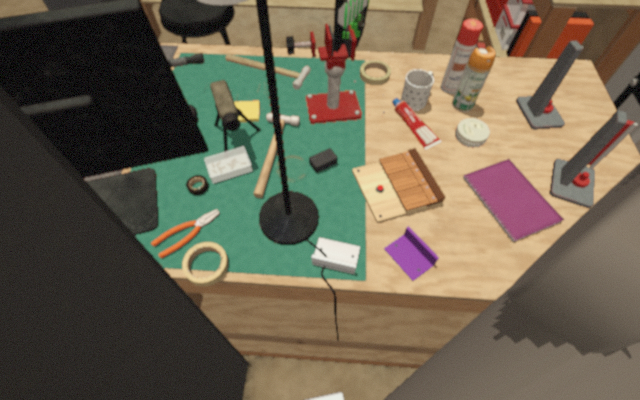

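View pics/top0.png

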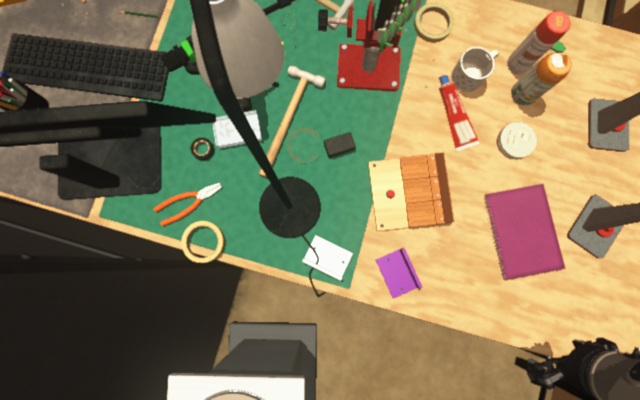

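Run:
```python
from h import *
for n,bx in(("scene",(280,130,460,290)),("top",(280,120,470,310))):
    z=np.load(f"{n}0.npz"); im=z["im"]; x0,y0,x1,y1=bx
    c=cv2.resize(im[y0:y1,x0:x1],None,fx=4,fy=4,interpolation=cv2.INTER_CUBIC)[:600*2,:800]
    if c.shape[0]>600: c=cv2.resize(c,None,fx=.78,fy=.78)
    cv2.imwrite(f"pics/{n}0z.png",c)
    print(n,proj(n,[[0,0,0],[.5,0,0],[.5,-.2,0],[.5,.2,0],[.256,-.625,.231]]).round())
    d=z["d"]
    pts={"scene":[(336,255),(414,255),(380,188),(325,162),(228,165),(205,262)],"top":[(329,258),(398,271),(390,194),(339,145),(237,130),(192,239),(470,130)]}[n]
    print(np.c_[pts,deproj(n,pts,[d[v,u] for u,v in pts])].round(3))
```

```text
scene [[269. 510.]
 [244. 244.]
 [325. 230.]
 [158. 259.]
 [606. 249.]]
[[ 3.36e+02  2.55e+02  4.29e-01 -2.10e-01  5.00e-03]
 [ 4.14e+02  2.55e+02  3.97e-01 -3.91e-01  1.00e-03]
 [ 3.80e+02  1.88e+02  5.81e-01 -3.58e-01  2.30e-02]
 [ 3.25e+02  1.62e+02  6.86e-01 -2.36e-01  3.00e-02]
 [ 2.28e+02  1.65e+02  7.26e-01  1.80e-02  2.80e-02]
 [ 2.05e+02  2.62e+02  4.71e-01  9.20e-02  1.00e-03]]
top [[233. 445.]
 [241. 227.]
 [324. 228.]
 [160. 225.]
 [549. 353.]]
[[ 3.29e+02  2.58e+02  4.28e-01 -2.14e-01  1.00e-03]
 [ 3.98e+02  2.71e+02  4.00e-01 -3.79e-01  4.00e-03]
 [ 3.90e+02  1.94e+02  5.83e-01 -3.58e-01  2.20e-02]
 [ 3.39e+02  1.45e+02  6.99e-01 -2.34e-01  3.00e-02]
 [ 2.37e+02  1.30e+02  5.44e-01 -1.12e-01  6.91e-01]
 [ 1.92e+02  2.39e+02  4.68e-01  1.18e-01  3.00e-03]
 [ 4.70e+02  1.30e+02  7.49e-01 -5.60e-01  8.00e-03]]
```

```bash
sleep 0.1; ls pics
```

```text
scene0.png
scene0z.png
top0.png
top0z.png
```

View pics/scene0z.png

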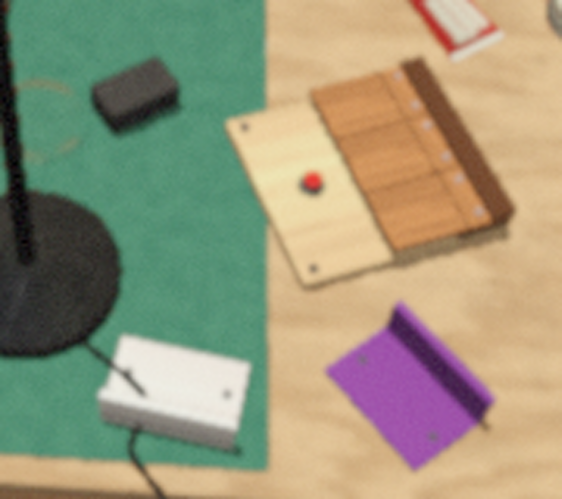

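View pics/top0z.png

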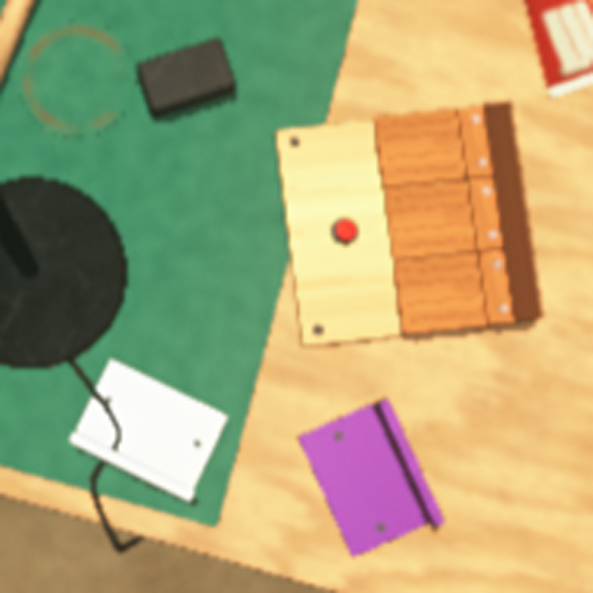

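Run:
```python
from h import *
out=[]
for n,bx in(("scene",(305,228,367,280)),("top",(295,228,357,280))):
    z=np.load(f"{n}0.npz"); im=z["im"]; x0,y0,x1,y1=bx
    c=cv2.resize(im[y0:y1,x0:x1],None,fx=6.4,fy=6.4*2/2,interpolation=cv2.INTER_CUBIC); out.append(c)
    k=np.r_[0:62:10]
    for i in k: cv2.putText(c,str(x0+i),(int(i*6.4),10),0,.35,(0,0,255))
    for i in range(0,52,10): cv2.putText(c,str(y0+i),(0,int(i*6.4)+4),0,.35,(0,0,255))
    d=z["d"]; m=bot.silhouettes(n,"flashing")
    for o in m: 
        print(n,o["p"],o["xy"],o["mask"].sum())
        v,u=np.nonzero(o["mask"]); P=deproj(n,np.c_[u,v],d[v,u]); print(P[:,2].min(),np.percentile(P[:,2],[5,50,95]), cv2.boxPoints(cv2.minAreaRect(np.c_[u,v].astype(np.float32))))
cv2.imwrite("pics/fl.png",np.hstack(out))
# roof fit
zs=np.array
M=np.array([[-75,85,12],[-75,-85,12],[0,85,28],[0,-85,28],[106,85,34],[106,-85,34]])/1000.
ob={"top":np.array([[277,130],[303,345],[375,119],[401,335],[512,103],[541,317]])/3.12+[280,120],
"scene":np.array([[226,121],[303,286],[311,92],[397,250],[415,58],[513,213]])/3.12+[280,130]}
from scipy.optimize import least_squares
def W(p,M): c,s=np.cos(p[2]),np.sin(p[2]); return np.c_[p[0]+c*M[:,0]-s*M[:,1],p[1]+s*M[:,0]+c*M[:,1],M[:,2]]
def f(p,ns): return np.concatenate([(proj(n,W(p,M))-ob[n]).ravel() for n in ns])
for ns in(["top"],["scene"],["top","scene"]):
    r=least_squares(f,[.58,-.39,-1.6],args=(ns,)); print(ns,r.x,f(r.x,ns).round(1))
print("pin pred",W(r.x,np.array([[-.032,0,.024]])),"obs",ray_z("top",[[345/3.12+280,229/3.12+120]],.024),ray_z("scene",[[312/3.12+280,181/3.12+130]],.024))
```

```text
scene 0.75 [412.9, 254.7] 1505
-0.001747043063609063 [0.00119936 0.00398892 0.03921799] [[383.18115 248.83394]
 [408.5849  225.54713]
 [439.8415  259.64526]
 [414.43774 282.93207]]
scene 0.74 [335.5, 257.1] 1120
-0.0009607667431305854 [0.00108387 0.00424165 0.03946166] [[310.4     264.2    ]
 [316.4     237.2    ]
 [359.3882  246.75293]
 [353.3882  273.75293]]
top 0.97 [328.4, 260.3] 1216
-0.0040591658297442984 [2.09041557e-05 3.78178115e-03 3.97886969e-02] [[301.6     260.80002]
 [315.00003 234.00003]
 [353.00003 253.00003]
 [339.6     279.80002]]
top 0.92 [398.5, 270.9] 1401
-0.005010121591576757 [-0.00023998  0.00386469  0.0396475 ] [[374.7044  258.39478]
 [404.62024 245.43126]
 [422.37518 286.4041 ]
 [392.45935 299.3676 ]]
['top'] [ 0.58741312 -0.3917852  -1.45630368] [-0.2  0.  -0.5  0.3 -0.2 -0.9  0.4 -0.1 -0.  -0.5  0.6  1. ]
['scene'] [ 0.58637856 -0.38991964 -1.44280599] [-0.7  0.7 -0.2  0.4 -1.3 -0.6 -1.   0.3  1.8 -0.7  1.4 -0.5]
['top', 'scene'] [ 0.58707485 -0.39099454 -1.4506468 ] [-0.7  0.3 -0.6  0.6 -0.7 -0.7  0.2  0.  -0.6 -0.6  0.4  0.9 -0.2  0.2
 -0.2 -0.  -0.7 -1.  -0.9  0.1  2.5 -0.8  1.6 -0.5]
pin pred [[ 0.58323931 -0.35922524  0.024     ]] obs [[ 0.5838675 -0.3592341  0.024    ]] [[ 0.58093993 -0.35803843  0.024     ]]
```

View pics/fl.png

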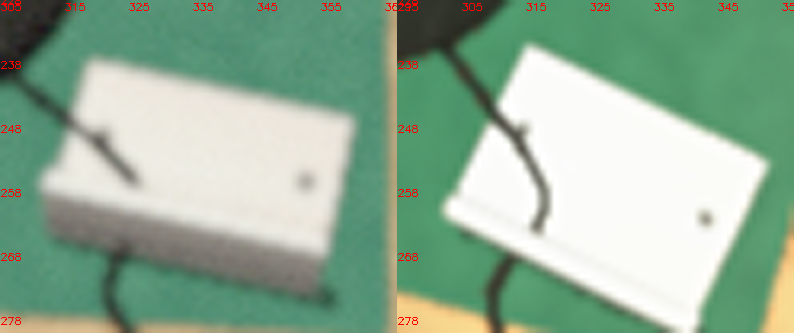

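```bash
cat > fl.py <<'E'
from h import *
from scipy.optimize import least_squares
def W(p,M): c,s=np.cos(p[2]),np.sin(p[2]); return np.c_[p[0]+c*M[:,0]-s*M[:,1],p[1]+s*M[:,0]+c*M[:,1],M[:,2]]
E
python3 - <<'E'
from fl import *
M={"scene":np.array([[35,50,4],[35,-50,4],[-35,50,40],[-35,-50,40],[-35,50,0],[-35,-50,0]])/1e3,"top":np.array([[35,50,4],[35,-50,4],[-35,50,40]])/1e3}
ob={"scene":np.array([[88,58],[356,118],[40,189],[325,258],[50,236],[318,299]])/6.4+[305,228],"top":np.array([[131,45],[372,163],[46,210]])/6.4+[295,228]}
def f(p,ns): return np.concatenate([(proj(n,W(p,M[n]))-ob[n]).ravel() for n in ns])
for ns in(["top"],["scene"],["top","scene"]):
    r=least_squares(f,[.43,-.21,-.6],args=(ns,)); print(ns,r.x,f(r.x,ns).round(1)); print("upstand",W(r.x,np.array([[-.031,0,.028]])))
# height by two views: triangulate upstand top left corner, pin head
def tri(a,b):
    A=[]
    for n,uv in(("scene",a),("top",b)):
        K,d,R,t=cal(n); p=cv2.undistortPoints(np.array(uv,float).reshape(1,1,2),K,d).ravel(); P=np.c_[R,t]; A+= [p[0]*P[2]-P[0],p[1]*P[2]-P[1]]
    v=np.linalg.svd(np.array(A))[2][-1]; return v[:3]/v[3]
print("upstand top corner",tri(ob["scene"][2],ob["top"][2]),"pin",tri((312/3.12+280,181/3.12+130),(345/3.12+280,229/3.12+120)))
# depth heights
for n in("scene","top"):
    z=np.load(n+"0.npz"); d=z["d"]; u,v=(380,188) if n=="scene" else (390,193)
    for uu,vv in((u,v),(u+12,v),(u+30,v),(u-8,v)): print(n,uu,vv,deproj(n,[[uu,vv]],[d[vv,uu]]).round(4))
q=bot.get_obs(); from scipy.spatial.transform import Rotation as Ro
w=q["tool_rot"]; print(Ro.from_quat([w[1],w[2],w[3],w[0]]).as_matrix().round(3))
E
```

```text
['top'] [ 0.43000164 -0.21138883 -0.44377197] [ 0.2 -0.2 -0.  -0.1 -0.2  0.2]
upstand [[ 0.40200434 -0.198079    0.028     ]]
['scene'] [ 0.4287228  -0.2113426  -0.43543351] [ 0.5  0.5 -0.4  0.4  0.6 -0.   0.3 -0.5 -0.8 -0.2 -0.2 -0.1]
upstand [[ 0.40061549 -0.19826669  0.028     ]]
['top', 'scene'] [ 0.42918264 -0.2114276  -0.43886923] [ 0.1  0.2 -0.1  0.2 -0.1  0.7  0.5  0.3 -0.4  0.3  0.5 -0.3  0.2 -0.6
 -0.9 -0.5 -0.2 -0.2]
upstand [[ 0.40112042 -0.1982552   0.028     ]]
upstand top corner [ 0.42054499 -0.15087731  0.03457623] pin [ 0.58478592 -0.36008438  0.01799477]
scene 380 188 [[ 0.5813 -0.3582  0.0235]]
scene 392 188 [[ 0.583  -0.3926  0.0117]]
scene 410 188 [[ 0.5661 -0.4327  0.0247]]
scene 372 188 [[ 0.5921 -0.3415  0.0128]]
top 390 193 [[ 0.5852 -0.3582  0.0214]]
top 402 193 [[ 0.5871 -0.3887  0.0119]]
top 420 193 [[ 0.5853 -0.4289  0.0282]]
top 382 193 [[ 0.5863 -0.3402  0.0121]]
[[ 0.379 -0.925  0.   ]
 [-0.925 -0.379  0.   ]
 [-0.    -0.    -1.   ]]
```

```bash
python3 -m creep '[[[-1.5,-5,1,0,0,0,0],[-3,-10,3,0,0,0,0],[-4.5,-15,5,0,0,0,0],[-6,-20,7,0,0,0,0],[-7.5,-25,9,0,0,0,0],[-9,-30,11,0,0,0,0],[-10.5,-35,13,0,0,0,0],[-12.2,-40.3,16,0,0,0,0],[-12.2,-40.3,16,0,0,0,0],[-12.2,-40.3,16,0,0,0,0]]]' 30
python3 - <<'E'
from fl import *
for n in("scene","top"):
    im,d=bot.read_camera(n); p=proj(n,bot.get_obs()["eef_pos"])[0].astype(int)
    c=im[max(0,p[1]-60):p[1]+60,p[0]-80:p[0]+80]; cv2.imwrite(f"pics/a_{n}.png",cv2.resize(c,None,fx=4,fy=4,interpolation=cv2.INTER_CUBIC))
E
```

```text
t: 2.15
eef_pos: [0.5823, -0.3592, 0.0711]
tool_rot: [0.0, 0.831, -0.557, -0.0]
contact_force: [0.1, -0.8, -0.5]
gripper_width: -0.003
```

View pics/a_top.png

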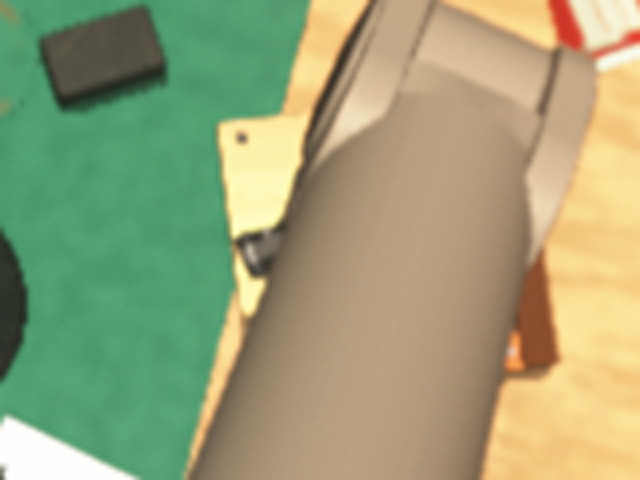

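View pics/a_scene.png

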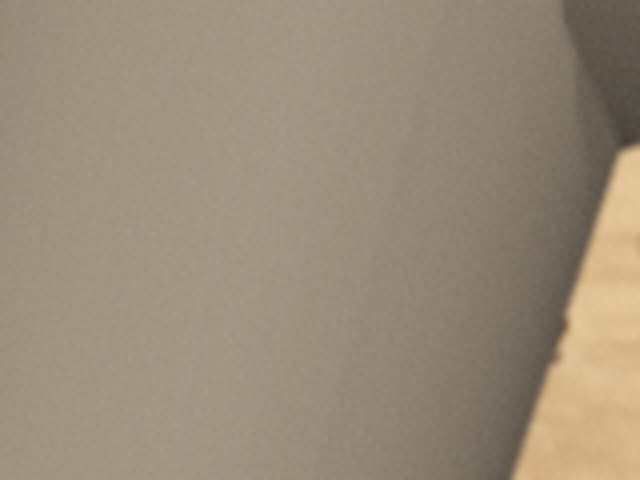

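Both views are blocked by the arm; the roof frame and observed pin agree within ~2 mm, so I press gradually while watching the force.

```bash
python3 -m creep '[[[0,0,3,0,0,0,0],[0,0,4.3,0,0,0,0],[0,0,4.6,0,0,0,0],[0,0,4.8,0,0,0,0],[0,0,5.0,0,0,0,0],[0,0,5.2,0,0,0,0],[0,0,5.4,0,0,0,0],[0,0,5.4,0,0,0,0]]]'
```

```text
t: 3.25
eef_pos: [0.5828, -0.3596, 0.0175]
tool_rot: [0.0, 0.83, -0.557, 0.001]
contact_force: [-0.6, -2.5, 1.9]
gripper_width: 0.004
```

```bash
python3 -m creep '[[[0,0,0.2,0,0,0,0],[0,0,0.4,0,0,0,0],[0,0,0.55,0,0,0,0],[0,0,0.65,0,0,0,0],[0,0,0.7,0,0,0,0],[0,0,0.7,0,0,0,0],[0,0,0.7,0,0,0,0]]]'
```

```text
t: 4.12
eef_pos: [0.5829, -0.3596, 0.0122]
tool_rot: [0.0, 0.83, -0.557, 0.001]
contact_force: [-5.1, -0.5, 16.0]
gripper_width: -0.002
```

```bash
python3 -m creep '[[[0,0,-2,0,0,0,0],[0,0,-7,0,0,0,0],[-3,1.5,-12,0,0,0,0.3],[-7,3.5,-13,0,0,-0.15,0.6],[-11,5.5,-13,0,0,-0.3,0.6],[-15,7.5,-13,0,0,-0.45,0.6],[-19,9.3,-13,0,0,-0.6,0.6],[-21.8,10.7,-12,0,0,-0.743,0.6],[-21.8,10.7,-11,0,0,-0.743,0.6],[-21.8,10.7,-11,0,0,-0.743,0.6]]]' 30
cat > look.py <<'E'
import sys
from fl import *
tag=sys.argv[1]; out=[]
ims={}
for n in("scene","top"):
    im,d=bot.read_camera(n); ims[n]=im; np.savez(f"{n}_{tag}.npz",im=im,d=d)
    x,y=(280,120); out.append(cv2.resize(im[y:y+180,x-20:x+170],None,fx=2.1,fy=2.1,interpolation=cv2.INTER_CUBIC))
cv2.imwrite(f"pics/l_{tag}.png",np.hstack(out))
E
python3 look.py b
```

```text
t: 5.38
eef_pos: [0.4012, -0.1977, 0.1201]
tool_rot: [-0.0, 0.976, -0.218, -0.0]
contact_force: [1.1, -0.1, 0.9]
gripper_width: 0.594
```

View pics/l_b.png

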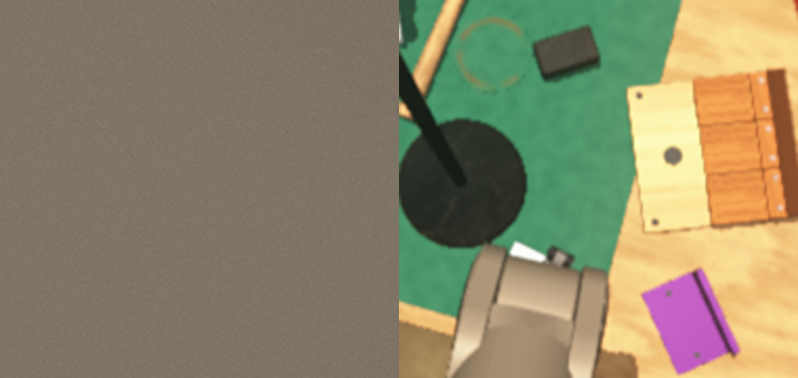

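```bash
python3 -m creep '[[[0,0,4,0,0,0,0.6],[0,0,7,0,0,0,0.6],[0,0,9,0,0,0,0.6],[0,0,10,0,0,0,0.6],[0,0,10.6,0,0,0,0.6],[0,0,11,0,0,0,0.6],[0,0,11,0,0,0,0.6]]]' 40
```

```text
t: 6.35
eef_pos: [0.4012, -0.1979, 0.0105]
tool_rot: [0.0, 0.976, -0.218, 0.0]
contact_force: [0.0, -0.4, 0.2]
gripper_width: 0.601
```

```bash
python3 -m creep '[[[0,0,0.1,0,0,0,0.3],[0,0,0.1,0,0,0,0.1],[0,0,0.1,0,0,0,0],[0,0,0.1,0,0,0,0],[0,0,0.1,0,0,0,0],[0,0,0.1,0,0,0,0]]]' 40
```

```text
t: 7.1
eef_pos: [0.4012, -0.1979, 0.0096]
tool_rot: [0.0, 0.976, -0.218, 0.0]
contact_force: [-0.4, -0.5, 5.9]
gripper_width: 0.086
```

```bash
python3 -m creep '[[[0,0,-2,0,0,0,0],[0.5,0,-5,0,0,0,0],[3,0.4,-8,0,0,0.15,0],[6,0.7,-9,0,0,0.3,0],[9,1,-9,0,0,0.45,0],[12,1.3,-9,0,0,0.6,0],[15,1.7,-9,0,0,0.75,0],[18,2,-9,0,0,0.9,0],[20.5,2.3,-9,0,0,1.011,0],[20.5,2.3,-9,0,0,1.011,0]]]' 50
python3 look.py c
```

```text
t: 8.35
eef_pos: [0.5776, -0.3062, 0.0986]
tool_rot: [0.0, 0.749, -0.663, 0.0]
contact_force: [-0.8, 0.1, -1.6]
gripper_width: 0.081
```

View pics/l_c.png

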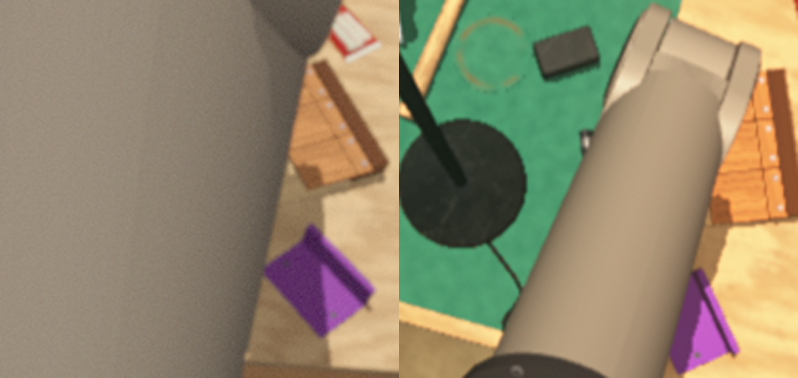

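```bash
python3 -m creep '[[[0,0,3,0,0,0,0],[0,0,5.5,0,0,0,0],[0,0,6.8,0,0,0,0],[0,0,7.2,0,0,0,0],[0,0,7.3,0,0,0,0],[0,0,7.3,0,0,0,0]]]'; python3 -m creep '[[[0,0,0.1,0,0,0,0],[0,0,0.2,0,0,0,0],[0,0,0.25,0,0,0,0],[0,0,0.25,0,0,0,0]]]'; python3 look.py d; python3 -c "
from station import bot; o=bot.get_obs(); print(o['eef_pos'],o['contact_force'],o['torque'])"
```

```text
t: 9.2
eef_pos: [0.5773, -0.306, 0.0272]
tool_rot: [-0.0, 0.749, -0.663, 0.001]
contact_force: [0.2, -0.6, -0.7]
gripper_width: 0.086
t: 9.7
eef_pos: [0.5767, -0.3057, 0.0238]
tool_rot: [-0.0, 0.749, -0.663, -0.0]
contact_force: [0.6, 0.3, -1.5]
gripper_width: 0.083
[ 0.57670881 -0.3057776   0.02378251] [ 0.15743723  0.12973412 -1.76046704] [ 0.00984995 -0.03044083 -0.03497144]
```

View pics/l_d.png

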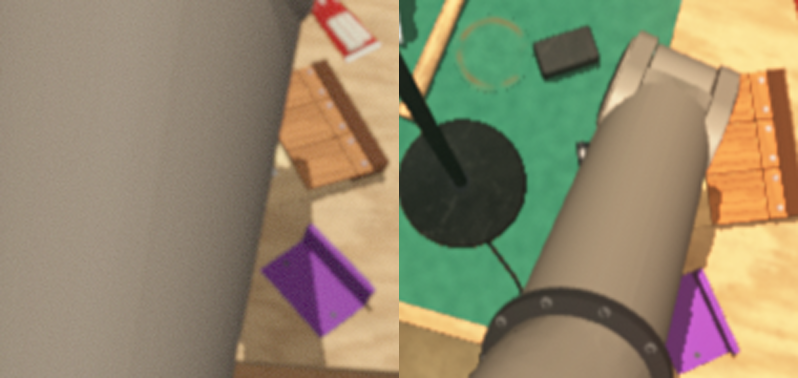

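```bash
for i in 1 2 3 ; do :; done; python3 -m creep '[[[0,0,0.1,0,0,0,0],[0,0,0.1,0,0,0,0]]]'; python3 -m creep '[[[0,0,0.1,0,0,0,0],[0,0,0.1,0,0,0,0]]]'; python3 -m creep '[[[0,0,0.1,0,0,0,0],[0,0,0.1,0,0,0,0]]]'
```

```text
t: 10.05
eef_pos: [0.5767, -0.3057, 0.0227]
tool_rot: [0.0, 0.748, -0.663, -0.0]
contact_force: [0.5, 0.9, -1.4]
gripper_width: 0.089
t: 10.3
eef_pos: [0.5767, -0.3058, 0.0218]
tool_rot: [0.0, 0.748, -0.663, -0.0]
contact_force: [-0.3, -0.1, -1.4]
gripper_width: 0.085
t: 10.55
eef_pos: [0.5767, -0.3058, 0.0217]
tool_rot: [-0.0, 0.748, -0.663, 0.0]
contact_force: [-2.7, 1.0, 5.8]
gripper_width: 0.085
```

```bash
python3 -m creep '[[[0,0,-0.25,0,0,0,0],[0,0,-0.25,0,0,0,0],[0.8,0,-0.25,0,0,0,0],[1.5,0,-0.25,0,0,0,0],[2.0,0,-0.25,0,0,0,0],[2.5,0,-0.25,0,0,0,0],[2.5,0,-0.25,0,0,0,0]]]'
```

```text
t: 11.42
eef_pos: [0.5796, -0.3312, 0.0233]
tool_rot: [0.0, 0.748, -0.663, 0.0]
contact_force: [-0.1, -0.7, -0.9]
gripper_width: 0.086
```

```bash
python3 -m creep '[[[0.4,0,0,0,0,0,0],[0.8,0,0,0,0,0,0],[1.2,0,0,0,0,0,0],[1.6,0,0,0,0,0,0],[1.7,0,0,0,0,0,0],[1.7,0,0,0,0,0,0]]]'; python3 look.py e
```

```text
t: 12.18
eef_pos: [0.5817, -0.3475, 0.0233]
tool_rot: [-0.0, 0.748, -0.663, -0.0]
contact_force: [0.0, -0.2, -1.5]
gripper_width: 0.087
```

View pics/l_e.png

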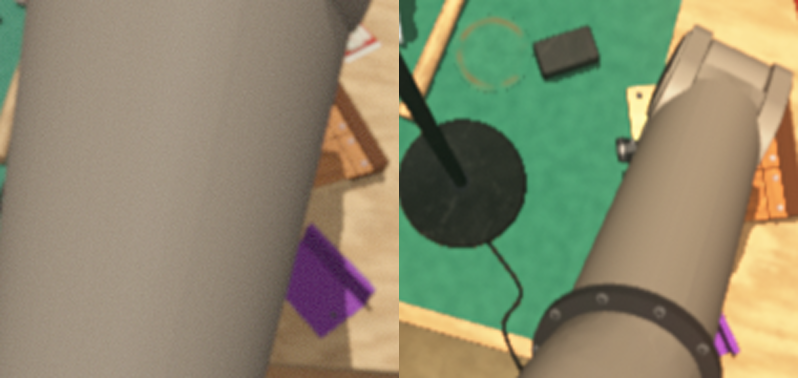

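```bash
python3 -m creep '[[[0,0,0.1,0,0,0,0],[0,0,0.2,0,0,0,0],[0,0,0.2,0,0,0,0],[0,0,0.2,0,0,0,0]]]';python3 -m creep '[[[0,0,0.05,0,0,0,0],[0,0,0.05,0,0,0,0],[0,0,0.05,0,0,0,0]]]';python3 -m creep '[[[0,0,0.03,0,0,0,0],[0,0,0.03,0,0,0,0],[0,0,0.03,0,0,0,0]]]'
```

```text
t: 12.78
eef_pos: [0.5818, -0.3473, 0.0217]
tool_rot: [-0.0, 0.749, -0.663, -0.0]
contact_force: [-2.7, 1.3, 5.0]
gripper_width: 0.085
t: 13.15
eef_pos: [0.5819, -0.3473, 0.0217]
tool_rot: [-0.0, 0.748, -0.663, 0.0]
contact_force: [-3.2, 3.6, 8.2]
gripper_width: 0.084
t: 13.52
eef_pos: [0.5819, -0.3473, 0.0217]
tool_rot: [-0.0, 0.748, -0.663, 0.0]
contact_force: [-3.9, 2.7, 11.3]
gripper_width: 0.085
```

Run:
```python
from fl import *
p=(.5871,-.3910,-1.4506)
im,d=bot.read_camera("top"); c=im[130:260,340:500].copy()
c=cv2.resize(c,None,fx=4.6,fy=4.6,interpolation=cv2.INTER_CUBIC)
# predicted flashing outline
F=np.array([[-.079+.031-.0+.0,0,0]])
o=.022
M=np.array([[o-.07,.05,.052],[o-.07,-.05,.052],[o,-.05,.016],[o,.05,.016],[o-.07,.05,.012],[o-.07,-.05,.012]])
q=(proj("top",W(p,M))-[340,130])*4.6
for a in q: cv2.circle(c,(int(a[0]),int(a[1])),3,(255,0,255),-1)
cv2.imwrite("pics/f_top.png",c)
for n in("scene","top"):
    if n=="scene": bot.read_camera(n)
    for s in bot.silhouettes(n,"flashing"): print(n,s["p"],s["xy"],s["mask"].sum())
for _ in range(3):
    o=bot.get_obs(); print(o["t"],o["eef_pos"],o["contact_force"].round(2),o["torque"].round(2),np.abs(o["joint_vel"]).max()); bot.read_camera("top")
```

```text
scene 0.73 [413.4, 255.6] 1286
scene 0.55 [424.9, 196.0] 1127
top 0.16 [431.3, 217.5] 179
13.725 [ 0.58183511 -0.34735573  0.0217116 ] [-3.8   3.17 12.05] [ 0.64  0.89 -0.01] 0.0017033607703807678
13.775 [ 0.58179604 -0.34731725  0.02167016] [-3.5   2.96 11.34] [0.65 0.86 0.07] 0.0024552897729167205
13.825 [ 0.58186061 -0.34732315  0.02172906] [-4.91  2.7  11.89] [ 0.71  0.88 -0.01] 0.0012750270299784793
```

View pics/f_top.png

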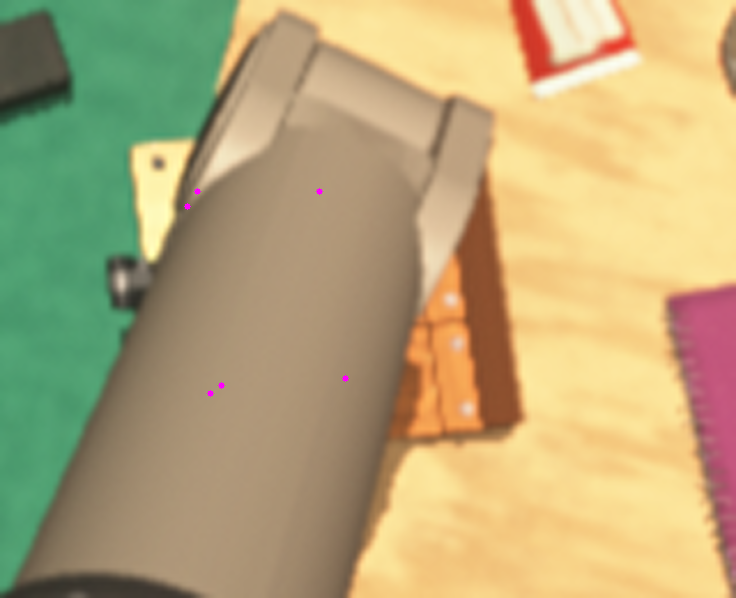

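```bash
python3 -c "
from station import bot
print(bot.hand_in())
o=bot.get_obs(); print(o['t'],o['eef_pos'],o['contact_force'],o['gripper_width'])"
```

```text
the job is handed in; nothing more can be done
None
the job is handed in; nothing more can be done
```

I pressed the stop pin down, tucked the flashing about 22 mm under the shingles, and handed in at about t = 13.9 s of 51 s. I was still gripping the upstand and pressing it down.

- **Stop pin:** I pressed it with the shut fingers until they met the board at z = 12.2 mm with about 16 N. A later top view showed a grey hole where the red head had been.
- **Flashing position:** From the arm's position and my camera fit of the roof, the flashing is centred to within about 1 mm and square to within about 0.002 rad.
- **Sliding in:** There was no measurable resistance as it went under, so I take it the shingles were not lifted.
- **Final press and grip:** The underside met the board at the height I expected. The last readings were steady at 11–12 N downward, the arm was still, and the fingers stood open about 7 mm around the 8 mm upstand with grip set to 50 N.
- **Bystanders:** The sanding block looked unmoved in the last top view. The arm never went near the tape roll, but I did not check its place again.

**Not checked by camera:** the arm hid the flashing and the mouth of the lap from both cameras. The tuck depth, centring, level and shingle angle therefore rest on arm positions and forces, plus camera fits of the roof and flashing that agreed to about 1–2 mm. The hand-in gave no verdict, and no reading was possible after it.

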